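# Pack the last two hexagonal sample blocks into the tray

## Robot

A 7-joint arm with a two-finger parallel gripper is mounted at the origin on the work surface. World frame = base frame: x ahead of the robot, y to its left, z up, the work surface at z = 0. Lengths are in m, angles in rad, forces in N, time in s.
With the tool pointing down it reaches from about 0.35 to 0.9 m from the base axis. Payload 19.9 kg.
Tool frame: the origin (TCP) lies between the finger pads; the fingertips stand 25 mm ahead of it and the grasp point (between the pads) lies 6 mm ahead of it; z points along the fingers, y is the direction in which the jaws open and shut (so a half turn about z gives the same grasp; the last joint's range is limited). The gripper opens to 94 mm and grips with 3 to 60 N. Pads are 16 mm wide; open, the fingers measure 119 mm over their backs; the gripper's body (75 mm by 177 mm) begins 78 mm behind the grasp point.
Start: joints at [-1.353, 0.417, -0.01, 1.614, 0.005, 1.111, -0.053], TCP at [0.16, 0.604, 0.195] pointing down, gripper open.
Joint ranges: [-2.81, 2.81], [-0.39, 2.02], [-1.27, 1.25], [0.06, 2.57], [-1.19, 4.33], [0.19, 2], [-2.82, 2.82]. Speed limits (rad/s): [1.89, 1.89, 2.39, 2.39, 3.01, 3.01, 3.01].

## Interface

Orientations are given as a rotation vector (axis times angle).
In Python, from workcell import telemetry, imaging, env gives the robot as it stands. The module is installed in compiled form; this text tells all that it offers.
- The arm moves only by the tool apply_moves, never from a script. Its argument "motion" is a list of rows, each an object with "translation": the shift along the tool's x, y, z in m, a list of three; "spin": the turn about the tool's z in degrees; "jaw": the finger opening in m, from 0 to 0.094. A call has 1 to 8 rows; each row is the pose to reach, as a shift and turn from the pose commanded when the call began, along the tool's axes at that moment; what a row does not reach only later rows make up. A row lasts 1/10 s, in which the tool goes at most 50 mm and 8.59 degrees, less where a joint would pass 70% of its speed; a pose out of reach is approached as far as the arm can. A call with a gripper value outside its range is refused whole. The fingers move at their own pace and stop on an object; the grip force is fixed at half the most. Time passes only in rows, so rows that repeat a pose let the fingers close. It gives the time, the measured TCP pose, the force and the opening at its end, in the units of the state.
- telemetry.get_obs(): the state, without advancing time (a new reading comes with each control period).
- imaging.capture(name): name is "side" or "top" or "wrist"; returns a dict with "image" (400x640x3 uint8, red, green, blue), "K" (3x3 intrinsics, pixels), "extrinsics" (4x4, takes a point from world to camera coordinates). Camera axes: x right, y down, z forward; pixel columns grow to the right and rows downward; lengths in m; the calibration is good to about 2 mm. A picture is of the moment at which its call begins. There is no depth.
- env.finish_job(): hands the job in, once; it reports no verdict.
The state is a dict: "time": time; "joints": joint angles; "qvel": joint speeds; "effort": joint torques, N m; "eef_pos": TCP position; "tool_rot": TCP orientation; "contact_force": force on the tool from outside, world axes, zero at the start; "moment": the same for the moment, N m; "width": finger opening in m.
Only numpy, scipy, OpenCV 4.12 (cv2) and the standard library are available. Lean on these libraries where they do the work, as an engineer would, in place of code of your own. Each camera call takes 0.05 s, during which the arm holds its last target. There are 200 camera calls.

## Task

Take the two hexagonal metal blocks out of the sloping rack and pack them in the steel tray, one on each side of the pair already standing there, so that each stands flat on the tray floor, nested flat face to flat face against both blocks of the pair, with no gaps in the pack (the pair still touching too). Leave the round block in the rack and everything else on the bench where it is.

Things in the scene. Friction and masses are not known exactly. Their poses are not given: they have to be found in the camera images.
- hex_1: aluminium hexagonal block, 44 mm across flats, 50.8 across corners, 45 tall, 0.2 kg, small dark well in its top. Origin: centre of underside; z: its axis, up; y: square to a pair of flats; x: to a corner. Starts in a seat of the sloping rack, top leaning 30 degrees towards the robot, a corner down the slope, y faces free on both sides. To be packed, in either notch.
- hex_2: aluminium hexagonal block, 44 mm across flats, 50.8 across corners, 45 tall, 0.2 kg, small dark well in its top. Origin: centre of underside; z: its axis, up; y: square to a pair of flats; x: to a corner. As hex_1, in another seat of the rack. To be packed, in the other notch.
- set_1: aluminium hexagonal block, 44 mm across flats, 50.8 across corners, 45 tall, 0.2 kg, small dark well in its top. Origin: centre of underside; z: its axis, up; y: square to a pair of flats; x: to a corner. One of the pair: loose, upright in the tray, its +y face against set_2 (gap under 1 mm), its y axis along the tray's y.
- set_2: aluminium hexagonal block, 44 mm across flats, 50.8 across corners, 45 tall, 0.2 kg, small dark well in its top. Origin: centre of underside; z: its axis, up; y: square to a pair of flats; x: to a corner. Other of the pair, on the tray's +y side of set_1. Their two notches open to the tray's -x and +x ends. A nested block's centre is midway between theirs, 38.1 mm off along tray x; its y faces stay free.
- round_block: aluminium round block, 44 mm diameter, 45 mm tall, otherwise like the hexagonal ones; in the remaining rack seat; stays there. Origin: centre of its underside, z: its axis.
- rack: fixed grey sloping rack, 265 mm wide (its y), 91 deep, 67 high at the back; plate falls 30 degrees to its -x (robot's) side. Three seats 85 mm apart along y, each with a V-shaped stop 8 mm high for a block's lower corner; a block comes out along its own axis. Which block is in which seat varies. Origin: on the bench under its middle.
- tray: fixed steel channel tray, inside 190 mm long (its x), 89.5 wide (its y): two blocks side by side across flats fit with 1.5 mm to spare. Floor top 4 mm above the origin, walls 4 thick, their top 14 above the origin. Origin: centre of underside, on the bench, z up. The pair stands across its middle, up to 12 mm off centre along x.
- vial: small amber jar, 28 mm diameter, 55 mm tall, on the bench between rack and tray; leave it. Origin: centre of its underside.
- tweezers: steel tweezers, 115 mm long, 6 mm high, lying on the bench between and beyond rack and tray; leave them. Origin: their middle.
- mouse: black computer mouse, 100 x 58 x 22 mm, on the bench to the right of the tray; leave it. Origin: centre of its underside.
There are look-alikes about, which are no part of the job. Leave any blue look-alike of the hex_2 alone. Several things look just like the tray: the one meant starts farthest from the robot's base.

How it is judged:
At the end, for the whole second after the job is handed in: Both rack blocks stand upright (3 degrees) at rest on the tray floor, centres within 46 mm of both blocks of the pair (44 mm is contact: gaps under 2 mm), faces square to the tray (7 degrees); the pair too stands upright on the tray floor, at rest, centres within 46 mm (distance between each of hex_1, hex_2 and set_1 below 0.046 m and distance between each of hex_1, hex_2, set_1 and set_2 below 0.046 m and (angle between the y axis of hex_1 and the y axis of tray, either way round below 0.12 rad or angle between the y axis of hex_1 and the y axis of tray, either way round between 0.93 and 1.17 rad) and (angle between the y axis of hex_2 and the y axis of tray, either way round below 0.12 rad or angle between the y axis of hex_2 and the y axis of tray, either way round between 0.93 and 1.17 rad) and angle between each of hex_1, hex_2, set_1, set_2's own z axis and vertical below 0.05 rad and z of hex_1 in the frame of tray between 0.002 and 0.007 m and linear speed of each of hex_1, hex_2, set_1, set_2 below 0.02 m/s and z of hex_2 in the frame of tray between 0.002 and 0.007 m and z of set_1 in the frame of tray between 0.002 and 0.007 m and z of set_2 in the frame of tray between 0.002 and 0.007 m); the robot touches nothing.
It fails at once if the round block is disturbed (moved more than 25 mm) (distance of round_block from where it was at the start of the episode above 0.025 m).
It fails at once if the vial is disturbed (moved more than 25 mm) (distance of vial from where it was at the start of the episode above 0.025 m).
It fails at once if the tweezers is disturbed (moved more than 25 mm) (distance of tweezers from where it was at the start of the episode above 0.025 m).
It fails at once if the mouse is disturbed (moved more than 25 mm) (distance of mouse from where it was at the start of the episode above 0.025 m).
It also fails if it takes over 64 s, if anything falls off the work surface, if the arm or the gripper's body presses on something with over 40 N, if the wrist force passes 120 N, or if a joint passes its speed limit or range.

## Working session

There is one attempt and no reset: what is moved stays moved. The work goes in short steps, Python scripts to look and compute and a tool call to move; the robot and the scene stay as the last step left them, time stands still between calls to the robot, and variables do not carry over. Pictures are saved under pics/ and viewed, about 8 in all and at most 12, crops included, and the job is handed in when it is done.

Besides the shell and the picture viewer there is one more tool, called after ">>>" by a JSON object that holds its "op" and its "data", one argument or row to a line. apply_moves: Moves the arm, as the interface text tells. Its arguments: {"type":"object","properties":{"motion":{"type":"array","items":{"type":"object","properties":{"translation":{"type":"array","items":{"type":"number"}},"spin":{"type":"number"},"jaw":{"type":"number"}}}}},"required":["motion"]}

```bash
mkdir -p pics
cat > h.py <<'E'
import numpy as np,cv2
from scipy.spatial.transform import Rotation as R
from workcell import telemetry,imaging,env
def snap(n,f):
    c=imaging.capture(n); cv2.imwrite('pics/'+f+'.png',c['image'][:,:,::-1]); np.savez('pics/'+f+'.npz',K=c['K'],E=c['extrinsics']); return c
def ray(f,u,v):
    d=np.load('pics/'+f+'.npz');K,E=d['K'],d['E']; r=E[:3,:3].T@np.linalg.inv(K)@np.array([u,v,1.]); o=-E[:3,:3].T@E[:3,3]; return o,r
def onz(f,u,v,z):
    o,r=ray(f,u,v); return o+r*(z-o[2])/r[2]
def proj(f,P):
    d=np.load('pics/'+f+'.npz');K,E=d['K'],d['E']; P=np.atleast_2d(P); p=(K@(E[:3,:3]@P.T+E[:3,3:4])).T; return p[:,:2]/p[:,2:]
def crop(f,x0,y0,x1,y1,s):
    i=cv2.imread('pics/'+f+'.png')[y0:y1,x0:x1]; cv2.imwrite('pics/'+f+'_c.png',cv2.resize(i,None,fx=s,fy=s,interpolation=cv2.INTER_CUBIC))
E
python3 - <<'E'
from h import *
s=telemetry.get_obs(); print(s)
for n in('top','side'):
    c=snap(n,n+'0'); E=c['extrinsics']; print(n,-E[:3,:3].T@E[:3,3],E[2,:3],c['K'][0])
a=cv2.imread('pics/top0.png');b=cv2.imread('pics/side0.png')
E
```

```text
{'time': 0.0, 'joints': array([-1.35348765,  0.41798093, -0.01030761,  1.61416927,  0.00469288,
        1.11068969, -0.05297899]), 'qvel': array([-1.42779950e-05,  2.11661792e-04, -9.33672235e-04,  1.20742895e-03,
        1.13535535e-03, -8.43625911e-04, -6.90327963e-04]), 'effort': array([ 7.81388408e-04, -8.51264119e+01,  6.39049206e-01, -4.25985003e+01,
       -4.88721987e-02,  1.87647081e-02,  1.13856900e-04]), 'eef_pos': array([0.15986486, 0.60380723, 0.19412299]), 'tool_rot': array([-4.05345135e-01, -3.11525668e+00,  1.91790320e-03]), 'contact_force': array([-0.38728715,  0.46622656, -0.72076152]), 'moment': array([-0.00446841,  0.00852644, -0.01575728]), 'width': 0.09404834169658298}
top [ 0.29404919 -0.0159287   1.28750223] [ 0.15986866  0.00262268 -0.98713481] [496.14097974   0.         317.37855248]
side [0.33639267 1.10245932 0.76432524] [ 0.12115132 -0.84105641 -0.52720629] [487.66433294   0.         319.21164212]
```

View pics/top0.png

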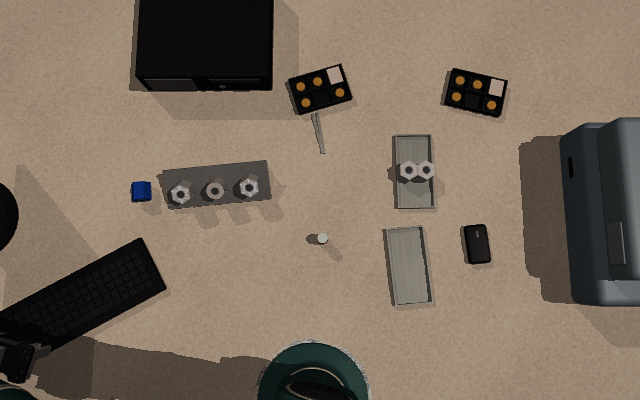

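View pics/side0.png

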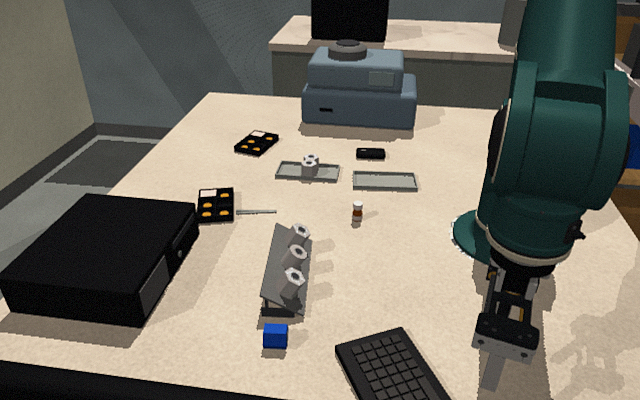

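The candidate trays are the one holding the pair at top-view (413,171) and an empty one at (407,265). The one with the pair is farther from the base, so it fits. The blue cube at (141,191) is a look-alike, which I'll leave. The rack blocks sit at (180,194), (214,190) and (249,187), and the middle one looks round. I'll confirm this in an enlarged crop.

Run:
```python
from h import *
i=cv2.imread('pics/top0.png'); f=lambda a,s:cv2.resize(a,None,fx=s,fy=s,interpolation=cv2.INTER_CUBIC)
a=f(i[150:220,155:280],6); b=f(i[125:218,380:445],6)
h=600; o=np.zeros((h,1150,3),np.uint8); o[:a.shape[0],:a.shape[1]]=a; o[:b.shape[0],755:755+b.shape[1]]=b
cv2.imwrite('pics/z1.png',f(o,.69))
for n,u,v,z in[('rackmid',216,186,.05),('blkL',180,194,.08),('M',214,190,.08),('R',249,187,.08),('s1',408.5,170.5,.049),('s2',426.5,170.5,.049)]: print(n,onz('top0',u,v,z).round(4))
```

```text
rackmid [0.5267 0.2447 0.05  ]
blkL [0.501  0.3267 0.08  ]
M [0.511 0.243 0.08 ]
R [0.5184 0.1565 0.08  ]
s1 [ 0.5665 -0.2451  0.049 ]
s2 [ 0.5664 -0.291   0.049 ]
```

View pics/z1.png

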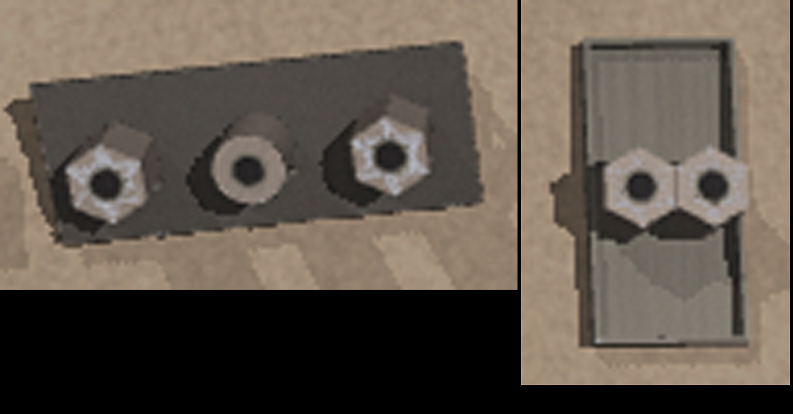

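Run:
```python
from h import *
g=lambda u,v:(155+u/4.14,150+v/4.14)
for u,v,z in[(30,85,.067),(462,42,.067),(483,205,.0145),(60,245,.0145)]: print('corner',onz('top0',*g(u,v),z).round(4))
def tri(a,b):
    A=[];B=[]
    for f,p in((a)),((b)):
        o,r=ray(f,*p); r/=np.linalg.norm(r); P=np.eye(3)-np.outer(r,r); A.append(P);B.append(P@o)
    return np.linalg.lstsq(np.vstack(A),np.hstack(B),rcond=None)[0]
for t,s in[((105,183),(293.5,276.5)),((247,170),(297,252.5)),((390,157),(300,231.5))]: print('well',tri(('top0',g(*t)),('side0',s)).round(4))
k=lambda u,v:(380+(u-521)/4.14,125+v/4.14)
for u,v,z in[(640,186,.049),(714,187,.049),(586,40,.014),(734,40,.014),(745,345,.014),(585,345,.014)]: print('tray',onz('top0',*k(u,v),z).round(4))
E=np.load('pics/top0.npz')['E']
```

```text
corner [0.5632 0.3778 0.067 ]
corner [0.5897 0.1154 0.067 ]
corner [0.4974 0.1063 0.0145]
corner [0.4724 0.3708 0.0145]
well [0.5012 0.3261 0.0791]
well [0.5094 0.2419 0.0772]
well [0.518  0.1568 0.0745]
tray [ 0.568  -0.2458  0.049 ]
tray [ 0.5673 -0.2913  0.049 ]
tray [ 0.6715 -0.2206  0.014 ]
tray [ 0.6713 -0.3154  0.014 ]
tray [ 0.4739 -0.3149  0.014 ]
tray [ 0.474  -0.2148  0.014 ]
```

>>> {"op": "apply_moves", "data": {
  "motion": [
    {"translation":[0,0,-0.05],"spin":0,"jaw":0.094},
    {"translation":[-0.04,0,-0.1],"spin":-5,"jaw":0.094}
  ]
}}

```text
time: 0.3
eef_pos: [0.1863, 0.597, 0.2849]
tool_rot: [-0.26, -3.129, 0.002]
contact_force: [1.0, 1.2, 0.2]
width: 0.0941
```

```bash
cat >> h.py <<'E'
def go(P,az=None):
    "tool-axis shift and spin from the measured pose to TCP P, jaw azimuth az (deg)"
    s=telemetry.get_obs(); M=R.from_rotvec(s['tool_rot']).as_matrix(); a=np.degrees(np.arctan2(M[1,1],M[0,1]))
    sp=None if az is None else round(-((az-a+180)%360-180),2)
    print('shift',(M.T@(np.array(P)-s['eef_pos'])).round(4),'spin',sp,'jaw az',a.round(2),'j7',s['joints'][6].round(2),'t',s['time'])
E
python3 -c "
from h import *
go([.50,.157,.25],95.7)"
```

```text
shift [-0.382  -0.3821  0.0347] spin -15.2 jaw az 80.5 j7 0.09 t 0.3
```

>>> {"op": "apply_moves", "data": {
  "motion": [
    {"translation":[-0.382,-0.382,0.035],"spin":-15.2,"jaw":0.07},
    {"translation":[-0.382,-0.382,0.035],"spin":-15.2,"jaw":0.07},
    {"translation":[-0.382,-0.382,0.035],"spin":-15.2,"jaw":0.07},
    {"translation":[-0.382,-0.382,0.035],"spin":-15.2,"jaw":0.07},
    {"translation":[-0.382,-0.382,0.035],"spin":-15.2,"jaw":0.07},
    {"translation":[-0.382,-0.382,0.035],"spin":-15.2,"jaw":0.07},
    {"translation":[-0.382,-0.382,0.035],"spin":-15.2,"jaw":0.07},
    {"translation":[-0.382,-0.382,0.035],"spin":-15.2,"jaw":0.07}
  ]
}}

```text
time: 1.1
eef_pos: [0.4206, 0.2682, 0.2579]
tool_rot: [-0.147, 3.138, 0.0]
contact_force: [1.7, 0.6, -0.1]
width: 0.07
```

```bash
python3 -c "
from h import *
go([.50,.157,.25],95.7)"
```

```text
shift [-0.0686 -0.1182  0.0079] spin -0.32 jaw az 95.38 j7 1.06 t 1.1
```

>>> {"op": "apply_moves", "data": {
  "motion": [
    {"translation":[-0.069,-0.118,0.008],"spin":-0.3,"jaw":0.07},
    {"translation":[-0.069,-0.118,0.008],"spin":-0.3,"jaw":0.07},
    {"translation":[-0.069,-0.118,0.008],"spin":-0.3,"jaw":0.07},
    {"translation":[-0.069,-0.118,0.008],"spin":-0.3,"jaw":0.07},
    {"translation":[-0.069,-0.118,0.008],"spin":-0.3,"jaw":0.07}
  ]
}}

```text
time: 1.6
eef_pos: [0.4996, 0.1586, 0.2496]
tool_rot: [0.153, -3.137, 0.001]
contact_force: [-0.0, -0.0, -0.4]
width: 0.0702
```

```bash
python3 -c "
from h import *
snap('wrist','w1'); go([.50,.157,.25],95.7)
print(proj('w1',[[.518,.157,.079],[.5094,.242,.079],[.5012,.326,.079]]))"
```

```text
shift [-0.0005 -0.0027 -0.0003] spin -0.01 jaw az 95.69 j7 1.36 t 1.65
[[311.2425548  195.30140956]
 [375.92086861 195.08580373]
 [439.83076369 195.09145248]]
```

View pics/w1.png

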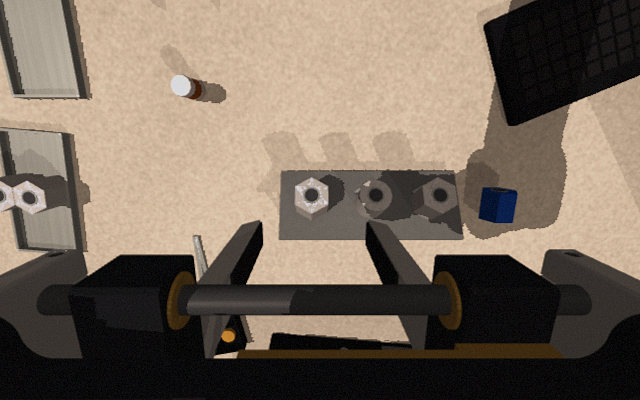

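The wrist view puts the wells at (312,196), (376,195) and (440,195), within 1 px of my predictions, and the rack edges are level, so the yaw is right. I'll descend on the right-hand hex.

>>> {"op": "apply_moves", "data": {
  "motion": [
    {"translation":[-0.027,-0.001,0.04],"spin":0,"jaw":0.07},
    {"translation":[-0.027,-0.001,0.085],"spin":0,"jaw":0.07},
    {"translation":[-0.027,-0.001,0.125],"spin":0,"jaw":0.07},
    {"translation":[-0.027,-0.001,0.15],"spin":0,"jaw":0.07},
    {"translation":[-0.027,-0.001,0.17],"spin":0,"jaw":0.07},
    {"translation":[-0.027,-0.001,0.1815],"spin":0,"jaw":0.07},
    {"translation":[-0.027,-0.001,0.1815],"spin":0,"jaw":0.07}
  ]
}}

```text
time: 2.35
eef_pos: [0.5256, 0.1615, 0.0675]
tool_rot: [0.157, -3.136, 0.001]
contact_force: [0.8, 0.4, -0.0]
width: 0.0701
```

>>> {"op": "apply_moves", "data": {
  "motion": [
    {"translation":[0,0,0],"spin":0,"jaw":0.05},
    {"translation":[0,0,0],"spin":0,"jaw":0.03},
    {"translation":[0,0,0],"spin":0,"jaw":0.03},
    {"translation":[0,0,0],"spin":0,"jaw":0.03},
    {"translation":[0,0,0],"spin":0,"jaw":0.03}
  ]
}}

```text
time: 2.85
eef_pos: [0.5272, 0.1603, 0.0692]
tool_rot: [-0.155, 3.137, -0.0]
contact_force: [-0.1, -4.4, 7.0]
width: 0.0431
```

>>> {"op": "apply_moves", "data": {
  "motion": [
    {"translation":[0.005,0,-0.0087],"spin":0,"jaw":0.03},
    {"translation":[0.0125,0,-0.0217],"spin":0,"jaw":0.03},
    {"translation":[0.025,0,-0.0433],"spin":0,"jaw":0.03},
    {"translation":[0.025,0,-0.09],"spin":0,"jaw":0.03},
    {"translation":[0.025,0,-0.13],"spin":0,"jaw":0.03},
    {"translation":[0.02,-0.03,-0.16],"spin":0,"jaw":0.03},
    {"translation":[0.01,-0.08,-0.18],"spin":0,"jaw":0.03},
    {"translation":[0.0,-0.13,-0.19],"spin":0,"jaw":0.03}
  ]
}}

```text
time: 3.65
eef_pos: [0.5376, 0.0371, 0.2595]
tool_rot: [-0.159, 3.135, 0.002]
contact_force: [1.1, 0.6, -3.5]
width: 0.0432
```

```bash
python3 -c "
from h import *
go([.53,-.14,.27],90)"
```

```text
shift [ 0.0255 -0.1755 -0.0107] spin 5.79 jaw az 95.79 j7 1.63 t 3.65
```

>>> {"op": "apply_moves", "data": {
  "motion": [
    {"translation":[0.0255,-0.1755,-0.01],"spin":5.8,"jaw":0.03},
    {"translation":[0.0255,-0.1755,-0.01],"spin":5.8,"jaw":0.03},
    {"translation":[0.0255,-0.1755,-0.01],"spin":5.8,"jaw":0.03},
    {"translation":[0.0255,-0.1755,-0.01],"spin":5.8,"jaw":0.03},
    {"translation":[0.0255,-0.1755,-0.01],"spin":5.8,"jaw":0.03},
    {"translation":[0.0255,-0.1755,-0.01],"spin":5.8,"jaw":0.03},
    {"translation":[0.0255,-0.1755,-0.01],"spin":5.8,"jaw":0.03}
  ]
}}

```text
time: 4.35
eef_pos: [0.5294, -0.1381, 0.2671]
tool_rot: [-0.001, -3.141, -0.001]
contact_force: [0.2, 0.6, -1.8]
width: 0.0427
```

```bash
python3 -c "
from h import *
snap('wrist','w2'); go([.53,-.14,.27],90)
crop('w2',0,0,400,300,2)
print(proj('w2',[[.5677,-.2458,.049],[.5677,-.291,.049]]))"
```

```text
shift [-0.0004 -0.002  -0.0029] spin -0.02 jaw az 89.98 j7 1.88 t 4.4
[[242.05707331 200.82047689]
 [211.98052935 200.85153465]]
```

View pics/w2_c.png

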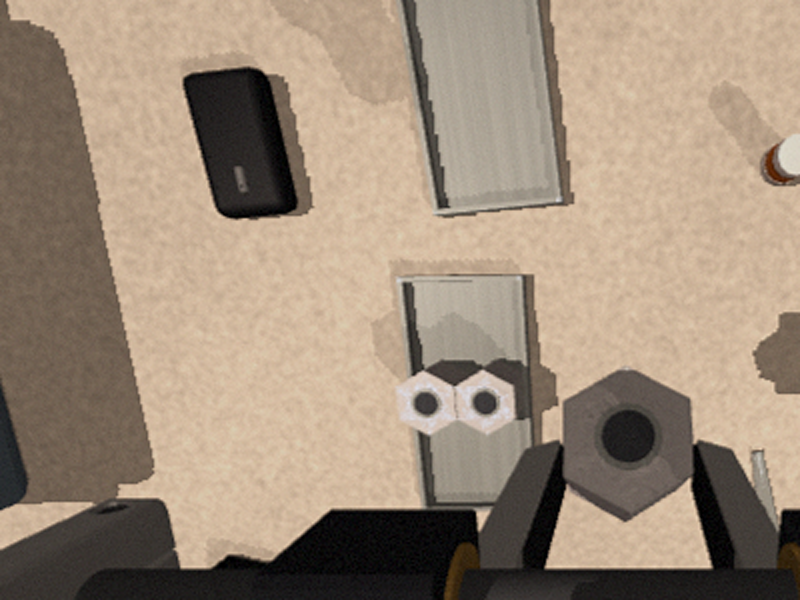

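```bash
python3 -c "
from h import *
for u,v,z in[(397,277,.014),(524,275,.014),(428,506,.014),(427,403,.049),(485,402,.049),(535,425,.014),(396,391,.049),(516,388,.049)]: print(u,v,onz('w2',u/2,v/2,z).round(4))
def box(y):
    c,s=np.cos(np.radians(y)),np.sin(np.radians(y))
    return [[.5725+c*x-s*w,-.268+s*x+c*w,.014] for x,w in[(-.099,.04875),(-.099,-.04875),(.099,-.04875),(.099,.04875)]]
for y in(-2,-1,0,1): print(y,(2*proj('w2',box(y))).round(0).tolist(),proj('top0',box(y)).round(1).tolist())
"
```

```text
397 277 [ 0.4773 -0.3161  0.014 ]
524 275 [ 0.4758 -0.2179  0.014 ]
428 506 [ 0.6693 -0.3089  0.014 ]
427 403 [ 0.5687 -0.2888  0.049 ]
485 402 [ 0.568  -0.2452  0.049 ]
535 425 [ 0.597  -0.2144  0.014 ]
396 391 [ 0.5594 -0.3112  0.049 ]
516 388 [ 0.5572 -0.2213  0.049 ]
-2 [[527.0, 274.0], [400.0, 270.0], [415.0, 506.0], [529.0, 510.0]] [[395.8, 207.9], [433.5, 209.1], [433.3, 135.2], [396.5, 134.1]]
-1 [[524.0, 273.0], [398.0, 271.0], [417.0, 507.0], [531.0, 509.0]] [[396.5, 208.2], [434.2, 208.8], [432.6, 134.9], [395.9, 134.3]]
0 [[522.0, 272.0], [396.0, 272.0], [419.0, 508.0], [533.0, 508.0]] [[397.2, 208.5], [434.8, 208.5], [432.0, 134.6], [395.2, 134.7]]
1 [[520.0, 271.0], [394.0, 273.0], [421.0, 509.0], [535.0, 507.0]] [[397.9, 208.8], [435.5, 208.2], [431.3, 134.3], [394.6, 135.0]]
```

Pair wells are at full-image (242.5,201) and (213.5,201.5). That puts the pair centre near (0.568,-0.268), with the tray turned about +1°. The near notch comes first: this block leans away from the pair, so I'll touch its low corner on the floor, then swing it upright along an arc.

```bash
python3 -c "
from h import *
go([.5056,-.2686,.10],91)"
```

```text
shift [ 0.0239 -0.1307  0.1671] spin -1.02 jaw az 89.98 j7 1.88 t 4.4
```

>>> {"op": "apply_moves", "data": {
  "motion": [
    {"translation":[0.01,-0.045,0.0],"spin":-1,"jaw":0.03},
    {"translation":[0.02,-0.09,0.01],"spin":-1,"jaw":0.03},
    {"translation":[0.024,-0.13,0.03],"spin":-1,"jaw":0.03},
    {"translation":[0.024,-0.13,0.07],"spin":-1,"jaw":0.03},
    {"translation":[0.024,-0.13,0.11],"spin":-1,"jaw":0.03},
    {"translation":[0.024,-0.13,0.14],"spin":-1,"jaw":0.03},
    {"translation":[0.024,-0.13,0.167],"spin":-1,"jaw":0.03},
    {"translation":[0.024,-0.13,0.167],"spin":-1,"jaw":0.03}
  ]
}}

```text
time: 5.2
eef_pos: [0.5039, -0.2674, 0.0972]
tool_rot: [0.026, -3.137, -0.003]
contact_force: [-0.3, -0.5, -2.2]
width: 0.0427
```

```bash
python3 -c "
from h import *
snap('wrist','w3'); crop('w3',180,120,480,340,2.6)
go([.5056,-.2686,.06],91); go([.5056,-.2686,.06],91)
s=telemetry.get_obs();p=s['eef_pos'];print(p)
top=p+[-.0095,0,-.006+.0165]; print('well pred',(proj('w3',[top])-[180,120])*2.6)
print('pair pred',(proj('w3',[[.568,-.2452,.049],[.568,-.29,.049],[.5299,-.2685,.049]])-[180,120])*2.6)"
```

```text
shift [-0.0009 -0.0003  0.0394] spin -0.06 jaw az 90.94 j7 2.27 t 5.25
shift [-0.0009 -0.0003  0.0394] spin -0.06 jaw az 90.94 j7 2.27 t 5.25
[ 0.5048326  -0.26832853  0.09940742]
well pred [[344.63167336 264.29383012]]
pair pred [[406.13464248 401.98738122]
 [281.78033962 400.25252797]
 [343.0618131  301.90417669]]
```

View pics/w3_c.png

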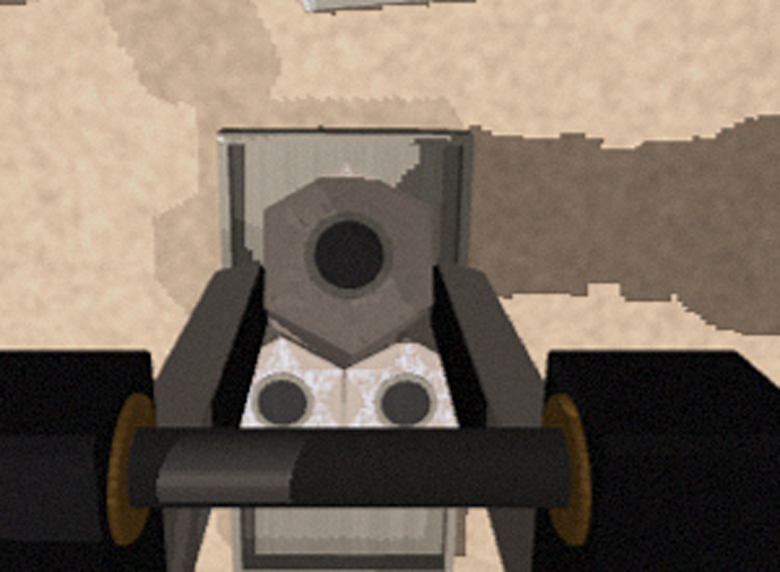

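The held block's well at (349,255) and the pair wells at (283,402) and (406,402) are nearly as predicted, about 1 mm off in y. Lowering to touch.

>>> {"op": "apply_moves", "data": {
  "motion": [
    {"translation":[0,-0.001,0.03],"spin":0,"jaw":0.03},
    {"translation":[0,-0.001,0.046],"spin":0,"jaw":0.03},
    {"translation":[0,-0.001,0.05],"spin":0,"jaw":0.03},
    {"translation":[0,-0.001,0.052],"spin":0,"jaw":0.03},
    {"translation":[0,-0.001,0.052],"spin":0,"jaw":0.03}
  ]
}}

```text
time: 5.75
eef_pos: [0.5057, -0.2706, 0.049]
tool_rot: [-0.024, 3.141, -0.001]
contact_force: [0.5, -1.0, -2.1]
width: 0.0428
```

>>> {"op": "apply_moves", "data": {
  "motion": [
    {"translation":[0,0,0.001],"spin":0,"jaw":0.03},
    {"translation":[0,0,0.002],"spin":0,"jaw":0.03},
    {"translation":[0,0,0.002],"spin":0,"jaw":0.03}
  ]
}}

```text
time: 6.05
eef_pos: [0.5053, -0.2705, 0.0463]
tool_rot: [-0.024, 3.141, -0.0]
contact_force: [0.1, -0.8, -2.9]
width: 0.0433
```

>>> {"op": "apply_moves", "data": {
  "motion": [
    {"translation":[0,0,0.001],"spin":0,"jaw":0.03},
    {"translation":[0,0,0.002],"spin":0,"jaw":0.03},
    {"translation":[0,0,0.002],"spin":0,"jaw":0.03}
  ]
}}

```text
time: 6.35
eef_pos: [0.5054, -0.2705, 0.0442]
tool_rot: [-0.024, 3.141, -0.0]
contact_force: [-0.4, 0.5, 1.0]
width: 0.0429
```

>>> {"op": "apply_moves", "data": {
  "motion": [
    {"translation":[-0.0015,0,0.001],"spin":0,"jaw":0.03},
    {"translation":[-0.0034,0,0.0018],"spin":0,"jaw":0.03},
    {"translation":[-0.005,0,0.0025],"spin":0,"jaw":0.03},
    {"translation":[-0.0069,0,0.0033],"spin":0,"jaw":0.03},
    {"translation":[-0.0069,0,0.0033],"spin":0,"jaw":0.03}
  ]
}}

```text
time: 6.85
eef_pos: [0.5135, -0.2706, 0.0417]
tool_rot: [-0.024, 3.139, -0.001]
contact_force: [1.8, 1.9, 11.9]
width: 0.0428
```

>>> {"op": "apply_moves", "data": {
  "motion": [
    {"translation":[-0.0016,0,0.0009],"spin":0,"jaw":0.03},
    {"translation":[-0.0033,0,0.0018],"spin":0,"jaw":0.03},
    {"translation":[-0.0049,0,0.0029],"spin":0,"jaw":0.03},
    {"translation":[-0.0064,0,0.004],"spin":0,"jaw":0.03},
    {"translation":[-0.0079,0,0.0052],"spin":0,"jaw":0.03},
    {"translation":[-0.0093,0,0.0066],"spin":0,"jaw":0.03},
    {"translation":[-0.0093,0,0.0066],"spin":0,"jaw":0.03}
  ]
}}

```text
time: 7.55
eef_pos: [0.5244, -0.271, 0.036]
tool_rot: [-0.025, 3.136, -0.003]
contact_force: [6.6, -0.6, 16.5]
width: 0.0432
```

```bash
python3 -c "
from h import *
print(telemetry.get_obs()['contact_force'],telemetry.get_obs()['eef_pos'])
snap('wrist','w4'); a=cv2.imread('pics/w4.png')[120:340,180:480]
snap('side','s4'); b=cv2.imread('pics/s4.png')[130:210,240:350]
a=cv2.resize(a,(390,286));b=cv2.resize(b,(393,286),interpolation=cv2.INTER_CUBIC)
cv2.imwrite('pics/z4.png',np.hstack([a,b]))"
```

```text
[ 6.59039166 -0.63417079 16.4735759 ] [ 0.52438428 -0.27103192  0.03597181]
```

View pics/z4.png

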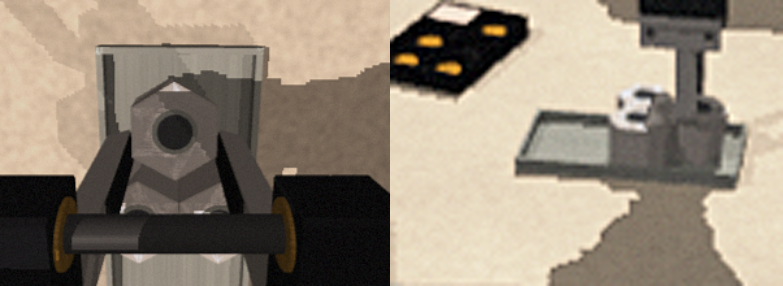

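It looks nearly upright. I'll open slightly so it settles flat.

>>> {"op": "apply_moves", "data": {
  "motion": [
    {"translation":[0,0,0],"spin":0,"jaw":0.045},
    {"translation":[0,0,0],"spin":0,"jaw":0.047},
    {"translation":[0,0,0],"spin":0,"jaw":0.049},
    {"translation":[0,0,0],"spin":0,"jaw":0.049},
    {"translation":[0,0,0],"spin":0,"jaw":0.049}
  ]
}}

```text
time: 8.15
eef_pos: [0.5212, -0.2701, 0.034]
tool_rot: [0.024, -3.141, -0.0]
contact_force: [-0.2, 0.2, -0.3]
width: 0.0488
```

```bash
python3 -c "
from h import *
s=telemetry.get_obs();print(s['contact_force'],s['eef_pos'],s['width'])
snap('wrist','w5'); a=cv2.imread('pics/w5.png')[120:340,180:480]
snap('side','s5'); b=cv2.imread('pics/s5.png')[145:195,270:345]
a=cv2.resize(a,(390,286));b=cv2.resize(b,(429,286),interpolation=cv2.INTER_CUBIC)
cv2.imwrite('pics/z5.png',np.hstack([a,b]))"
```

```text
[-0.21033607  0.15480545 -0.25563459] [ 0.52123541 -0.27006133  0.03403826] 0.04877052266134417
```

View pics/z5.png

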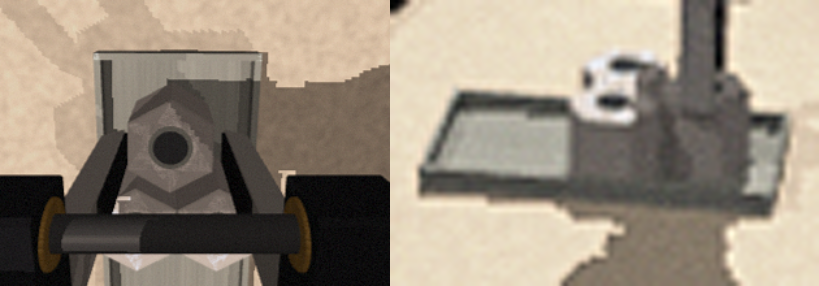

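```bash
python3 -c "
from h import *
print(onz('w5',180+171/1.3,120+148/1.3,.049))
go([.53,-.2695,.034],91)"
```

```text
[ 0.52037331 -0.27147548  0.049     ]
shift [-0.0087  0.0005  0.0001] spin -0.13 jaw az 90.87 j7 2.31 t 8.25
```

>>> {"op": "apply_moves", "data": {
  "motion": [
    {"translation":[0,0.0005,0],"spin":0,"jaw":0.04},
    {"translation":[0,0.0005,0],"spin":0,"jaw":0.04},
    {"translation":[-0.002,0.0005,0],"spin":0,"jaw":0.04},
    {"translation":[-0.004,0.0005,0],"spin":0,"jaw":0.04},
    {"translation":[-0.006,0.0005,0],"spin":0,"jaw":0.04},
    {"translation":[-0.008,0.0005,0],"spin":0,"jaw":0.04},
    {"translation":[-0.009,0.0005,0],"spin":0,"jaw":0.04},
    {"translation":[-0.009,0.0005,0],"spin":0,"jaw":0.04}
  ]
}}

```text
time: 9.05
eef_pos: [0.5295, -0.27, 0.035]
tool_rot: [0.023, -3.14, -0.001]
contact_force: [-11.5, 1.4, 20.6]
width: 0.0431
```

>>> {"op": "apply_moves", "data": {
  "motion": [
    {"translation":[-0.001,0,0],"spin":0,"jaw":0.04},
    {"translation":[-0.002,0,0],"spin":0,"jaw":0.04},
    {"translation":[-0.003,0,0],"spin":0,"jaw":0.04},
    {"translation":[-0.003,0,0],"spin":0,"jaw":0.04}
  ]
}}

```text
time: 9.45
eef_pos: [0.5328, -0.2701, 0.0351]
tool_rot: [0.023, -3.141, -0.0]
contact_force: [-10.8, 1.1, 21.3]
width: 0.0434
```

>>> {"op": "apply_moves", "data": {
  "motion": [
    {"translation":[0,0,-0.001],"spin":0,"jaw":0.05},
    {"translation":[0,0,-0.001],"spin":0,"jaw":0.052},
    {"translation":[0,0,-0.001],"spin":0,"jaw":0.052},
    {"translation":[0,0,-0.02],"spin":0,"jaw":0.054},
    {"translation":[0,0,-0.06],"spin":0,"jaw":0.06},
    {"translation":[0,0,-0.11],"spin":0,"jaw":0.07},
    {"translation":[0.01,0.03,-0.16],"spin":0,"jaw":0.07},
    {"translation":[0.02,0.08,-0.2],"spin":0,"jaw":0.07}
  ]
}}

```text
time: 10.25
eef_pos: [0.5159, -0.2084, 0.2213]
tool_rot: [-0.019, 3.14, -0.002]
contact_force: [0.4, 1.0, 0.0]
width: 0.0695
```

```bash
python3 -c "
from h import *
snap('wrist','w6'); crop('w6',100,80,420,300,2.5)
go([.5,.32,.25],95.7); print(telemetry.get_obs()['eef_pos'])
print((proj('w6',[[.5299,-.2685,.049],[.568,-.245,.049],[.568,-.2905,.049]])-[100,80])*2.5)"
```

```text
shift [ 0.0079  0.5224 -0.0244] spin -4.68 jaw az 91.02 j7 2.06 t 10.3
[ 0.51733492 -0.20217724  0.22526125]
[[420.85086325 277.99485894]
 [466.12341141 346.95285949]
 [382.22933775 345.96261344]]
```

View pics/w6_c.png

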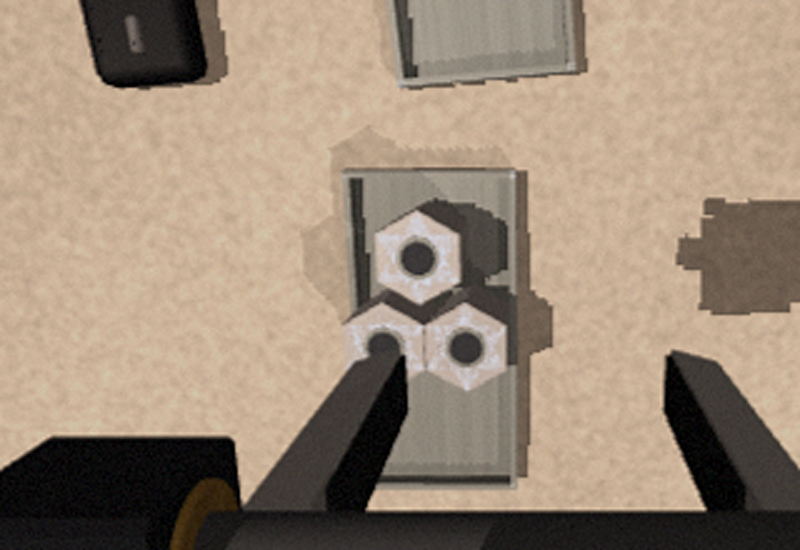

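```bash
python3 -c "
from h import *
for u,v in[(418,258),(466,347),(384,346),(418,210),(418,305)]: print(onz('w6',100+u/2.5,80+v/2.5,.049).round(4))
snap('top','t6'); i=cv2.imread('pics/t6.png')[125:218,380:445]; cv2.imwrite('pics/t6_c.png',cv2.resize(i,None,fx=6,fy=6,interpolation=cv2.INTER_CUBIC))
go([.5,.32,.25],95.7); print(telemetry.get_obs()['eef_pos'])"
```

```text
[ 0.5191 -0.2697  0.049 ]
[ 0.568  -0.2451  0.049 ]
[ 0.568  -0.2895  0.049 ]
[ 0.4939 -0.269   0.049 ]
[ 0.5447 -0.2704  0.049 ]
shift [ 0.0074  0.5239 -0.0267] spin -4.57 jaw az 91.13 j7 2.07 t 10.35
[ 0.51783072 -0.20360271  0.22288259]
```

View pics/t6_c.png

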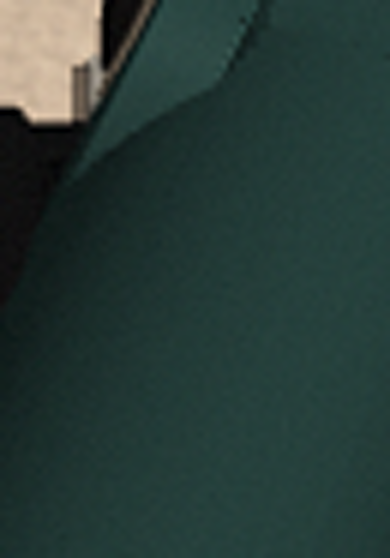

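The block stands upright and square, but it is 10.9 mm short of nesting: its well is at (418,258) in the crop against the pair at y≈346. I'll regrip it centrally and a bit higher, then push the rest.

>>> {"op": "apply_moves", "data": {
  "motion": [
    {"translation":[-0.001,-0.045,0.03],"spin":0,"jaw":0.06},
    {"translation":[-0.001,-0.066,0.075],"spin":0,"jaw":0.06},
    {"translation":[-0.001,-0.066,0.12],"spin":0,"jaw":0.06},
    {"translation":[-0.001,-0.066,0.15],"spin":0,"jaw":0.06},
    {"translation":[-0.001,-0.066,0.17],"spin":0,"jaw":0.06},
    {"translation":[-0.001,-0.066,0.182],"spin":0,"jaw":0.06},
    {"translation":[-0.001,-0.066,0.182],"spin":0,"jaw":0.06}
  ]
}}

```text
time: 11.05
eef_pos: [0.5173, -0.2731, 0.0355]
tool_rot: [0.023, -3.139, -0.001]
contact_force: [0.7, 0.1, 0.4]
width: 0.0601
```

```bash
cat >> h.py <<'E'
def wells(f,z=.049,box=None):
    "dark round wells: pixel centre, area and world position at height z"
    g=cv2.cvtColor(cv2.imread('pics/'+f+'.png'),cv2.COLOR_BGR2GRAY)
    x0,y0,x1,y1=box or(0,0,640,400); g=cv2.resize(g[y0:y1,x0:x1],None,fx=4,fy=4,interpolation=cv2.INTER_CUBIC)
    for t in(50,70):
        n,l,st,c=cv2.connectedComponentsWithStats((g<t).astype(np.uint8))
        for i in range(1,n):
            w,h,a=st[i,2:]
            if 500<a<20000 and .8<w/h<1.25 and a>.7*w*h:
                u,v=x0+(c[i][0]+.5)/4-.5,y0+(c[i][1]+.5)/4-.5; print(f,t,'px',u.round(1),v.round(1),'a',a/16,onz(f,u,v,z).round(4))
E
python3 -c "
from h import *
wells('w6'); wells('w5'); wells('w3')
go([.52,-.2697,.04],91); s=telemetry.get_obs(); print(s['eef_pos'],s['contact_force'])"
```

```text
w6 70 px 266.7 183.0 a 120.1875 [ 0.5189 -0.2704  0.049 ]
w6 70 px 285.9 218.8 a 110.5 [ 0.5681 -0.2457  0.049 ]
w5 50 px 310.8 233.4 a 529.8125 [ 0.5201 -0.272   0.049 ]
w5 70 px 310.7 233.4 a 579.1875 [ 0.5201 -0.272   0.049 ]
w3 50 px 313.8 217.6 a 539.8125 [ 0.5123 -0.2671  0.049 ]
w3 70 px 313.9 217.5 a 589.8125 [ 0.5123 -0.267   0.049 ]
w3 70 px 288.2 274.4 a 227.9375 [ 0.5685 -0.2902  0.049 ]
w3 70 px 335.7 274.7 a 225.375 [ 0.5681 -0.2457  0.049 ]
shift [-0.0027  0.0034 -0.0045] spin -0.14 jaw az 90.86 j7 2.33 t 11.05
[ 0.51730729 -0.27309806  0.03550117] [0.73055736 0.10342113 0.37120637]
```

>>> {"op": "apply_moves", "data": {
  "motion": [
    {"translation":[-0.0025,0.003,-0.0015],"spin":0,"jaw":0.06},
    {"translation":[-0.0025,0.003,-0.0015],"spin":0,"jaw":0.06},
    {"translation":[-0.0025,0.003,-0.0015],"spin":0,"jaw":0.04},
    {"translation":[-0.0025,0.003,-0.0015],"spin":0,"jaw":0.04},
    {"translation":[-0.0025,0.003,-0.0015],"spin":0,"jaw":0.04},
    {"translation":[-0.0025,0.003,-0.0015],"spin":0,"jaw":0.04}
  ]
}}

```text
time: 11.65
eef_pos: [0.5207, -0.2702, 0.0387]
tool_rot: [-0.024, 3.141, -0.0]
contact_force: [0.2, -1.4, 2.0]
width: 0.0401
```

>>> {"op": "apply_moves", "data": {
  "motion": [
    {"translation":[-0.002,0,-0.0003],"spin":0,"jaw":0.04},
    {"translation":[-0.004,0,-0.0003],"spin":0,"jaw":0.04},
    {"translation":[-0.006,0,-0.0003],"spin":0,"jaw":0.04},
    {"translation":[-0.008,0,-0.0003],"spin":0,"jaw":0.04},
    {"translation":[-0.008,0,-0.0003],"spin":0,"jaw":0.04}
  ]
}}

```text
time: 12.15
eef_pos: [0.5289, -0.27, 0.0387]
tool_rot: [-0.024, 3.141, -0.0]
contact_force: [0.3, 0.3, -0.6]
width: 0.0398
```

```bash
python3 -c "
from h import *
s=telemetry.get_obs(); print(s['eef_pos'],s['contact_force'])
snap('wrist','w7'); wells('w7')"
```

```text
[ 0.52890768 -0.2700107   0.03871543] [ 0.28828186  0.29100932 -0.58898284]
w7 50 px 313.4 218.4 a 538.0 [ 0.5188 -0.2703  0.049 ]
w7 70 px 314.9 217.2 a 703.9375 [ 0.5179 -0.2693  0.049 ]
```

```bash
python3 -c "
from h import *
snap('side','s7'); b=cv2.resize(cv2.imread('pics/s7.png')[135:200,265:350],(780,596),interpolation=cv2.INTER_CUBIC)
a=cv2.resize(cv2.imread('pics/w7.png')[120:340,180:480],(450,330))
b=cv2.resize(b,(349,330)) if 0 else b[:, :][::1]
o=np.zeros((600,800,3),np.uint8); o[:330,:450]=a; b2=cv2.resize(cv2.imread('pics/s7.png')[135:200,265:350],(349,267),interpolation=cv2.INTER_CUBIC); o[:267,451:800]=b2
c=cv2.resize(cv2.imread('pics/s5.png')[135:200,265:350],(349,267),interpolation=cv2.INTER_CUBIC); o[330:597,451:800]=c
d=cv2.resize(cv2.imread('pics/w5.png')[120:340,180:480],(368,270)); o[330:,:368]=d
cv2.imwrite('pics/z7.png',o)"
```

```text
(no output)
```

View pics/z7.png

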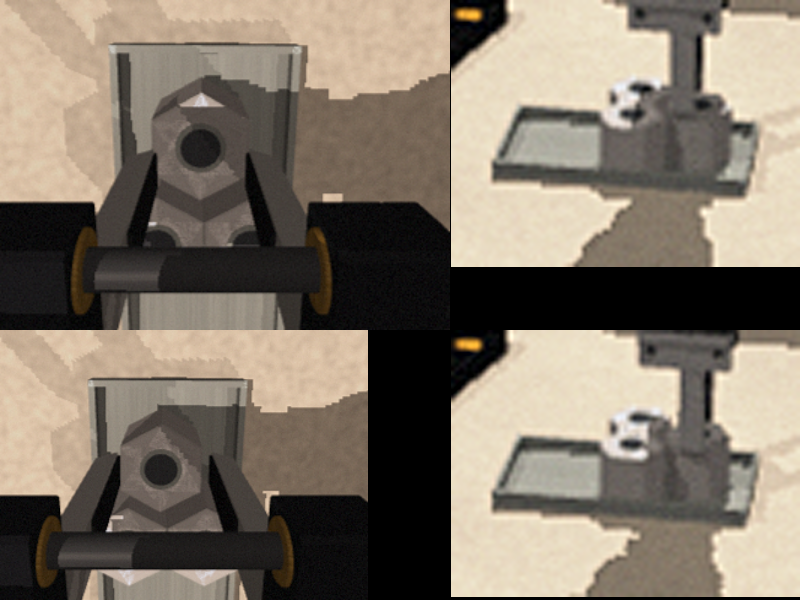

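```bash
python3 -c "
from h import *
p=telemetry.get_obs()['eef_pos'];print(p)
E=np.load('pics/w7.npz')['E'];print('cam',-E[:3,:3].T@E[:3,3],E[2,:3])
for x in(-.008,.008):
  for z in(-.025,.0,.019,.04): print(x,z,((proj('w7',[p+[x,.0205,z],p+[x,-.0205,z]])-[180,120])*1.5).round(0).tolist())
w=np.array([.5185,-.27,.049]); print('block top corners',((proj('w7',[w+[-.0127,.022,0],w+[.0127,.022,0],w+[.0254,0,0],w+[-.0254,0,0]])-[180,120])*1.5).round(0).tolist())
print('bottom',((proj('w7',[w+[-.0127,.022,-.045],w+[.0127,.022,-.045],w+[.0254,0,-.045],w+[-.0254,0,-.045]])-[180,120])*1.5).round(0).tolist())"
```

```text
[ 0.52860208 -0.27007741  0.03871705]
cam [ 0.45903987 -0.27085491  0.22800619] [ 0.2427408   0.0033744  -0.97008531]
-0.008 -0.025 [[239.0, 130.0], [162.0, 129.0]]
-0.008 0.0 [[244.0, 145.0], [157.0, 144.0]]
-0.008 0.019 [[248.0, 159.0], [153.0, 157.0]]
-0.008 0.04 [[254.0, 178.0], [146.0, 176.0]]
0.008 -0.025 [[238.0, 159.0], [162.0, 158.0]]
0.008 0.0 [[243.0, 177.0], [157.0, 175.0]]
0.008 0.019 [[247.0, 193.0], [153.0, 192.0]]
0.008 0.04 [[253.0, 216.0], [147.0, 215.0]]
block top corners [[251.0, 120.0], [249.0, 174.0], [200.0, 199.0], [202.0, 91.0]]
bottom [[242.0, 99.0], [240.0, 144.0], [200.0, 164.0], [202.0, 75.0]]
```

```bash
python3 -c "
from h import *
q=lambda u,v:(265+(u-451)*85/349,135+v*65/267)
for u,v in[(712,102),(640,88),(628,115)]: print(q(u,v),onz('side0' if 0 else 's7',*q(u,v),.049).round(4))
print(proj('s7',[[.5185,-.27,.049],[.568,-.2455,.049],[.568,-.29,.049],[.5286,-.2575,.06]]))
cv2.imwrite('pics/s7_c.png',cv2.resize(cv2.imread('pics/s7.png')[140:190,295:345],(600,600),interpolation=cv2.INTER_CUBIC))
wells('s7',box=(290,140,345,190)); wells('w7'); print(wells('w6'))
"
```

```text
(328.56733524355303, 159.8314606741573) [ 0.5065 -0.2793  0.049 ]
(311.0315186246418, 156.42322097378278) [ 0.5657 -0.2938  0.049 ]
(308.10888252149, 162.99625468164794) [ 0.5674 -0.2471  0.049 ]
[[324.44047435 160.86419948]
 [307.82920727 163.20602506]
 [310.13437138 156.8949591 ]
 [320.76951483 159.31557487]]
w7 50 px 313.4 218.4 a 538.0 [ 0.5188 -0.2703  0.049 ]
w7 70 px 314.9 217.2 a 703.9375 [ 0.5179 -0.2693  0.049 ]
w6 70 px 266.7 183.0 a 120.1875 [ 0.5189 -0.2704  0.049 ]
w6 70 px 285.9 218.8 a 110.5 [ 0.5681 -0.2457  0.049 ]
None
```

>>> {"op": "apply_moves", "data": {
  "motion": [
    {"translation":[0,0,0],"spin":0,"jaw":0.05},
    {"translation":[0,0,0],"spin":0,"jaw":0.052},
    {"translation":[0,0,0],"spin":0,"jaw":0.052},
    {"translation":[0,0,0],"spin":0,"jaw":0.052}
  ]
}}

```text
time: 12.65
eef_pos: [0.5286, -0.27, 0.0388]
tool_rot: [-0.024, 3.141, -0.0]
contact_force: [-0.3, -0.3, 0.3]
width: 0.052
```

```bash
python3 -c "
from h import *
s=telemetry.get_obs(); print(s['eef_pos'],s['contact_force'],s['width'])
snap('wrist','w8'); snap('side','s8'); wells('w8'); wells('s8',box=(290,140,345,190))
d=cv2.absdiff(cv2.imread('pics/w8.png'),cv2.imread('pics/w7.png')).max(2)[170:275,285:345]; print((d>25).sum())"
```

```text
[ 0.52861908 -0.27004046  0.03879977] [-0.30393303 -0.33490186  0.2770723 ] 0.052037599856732925
w8 50 px 313.4 218.9 a 522.875 [ 0.5189 -0.2704  0.049 ]
w8 70 px 314.2 218.2 a 615.875 [ 0.5184 -0.2698  0.049 ]
350
```

>>> {"op": "apply_moves", "data": {
  "motion": [
    {"translation":[0.005,0,0],"spin":0,"jaw":0.054},
    {"translation":[0.011,0,0],"spin":0,"jaw":0.054},
    {"translation":[0.011,0,0],"spin":0,"jaw":0.054},
    {"translation":[0.011,0,0],"spin":0,"jaw":0.03},
    {"translation":[0.011,0,0],"spin":0,"jaw":0.03},
    {"translation":[0.011,0,0],"spin":0,"jaw":0.03},
    {"translation":[0.011,0,0],"spin":0,"jaw":0.03}
  ]
}}

```text
time: 13.45
eef_pos: [0.5177, -0.2702, 0.0388]
tool_rot: [-0.024, 3.141, -0.0]
contact_force: [0.8, 0.2, -0.3]
width: 0.0304
```

```bash
python3 -c "
from h import *
s=telemetry.get_obs(); print(s['eef_pos'],s['contact_force'],s['width'])
snap('wrist','w9'); wells('w9')"
```

```text
[ 0.51770652 -0.27019526  0.03875759] [ 0.77958093  0.19196338 -0.26385999] 0.03044075595357845
w9 50 px 313.4 234.1 a 511.0625 [ 0.5189 -0.2703  0.049 ]
```

```bash
python3 -c "
from h import *
snap('side','s9')
f=lambda n,b,s:cv2.resize(cv2.imread('pics/'+n+'.png')[b[1]:b[3],b[0]:b[2]],s,interpolation=cv2.INTER_CUBIC)
o=np.zeros((600,800,3),np.uint8)
o[:300,:400]=f('w9',(220,150,420,300),(400,300)); o[:300,400:]=f('s9',(280,110,360,200),(400,300)) if 0 else f('s9',(275,125,355,185),(400,300))
o[300:,:400]=f('w8',(220,150,420,300),(400,300)); o[300:,400:]=f('s8',(275,125,355,185),(400,300))
cv2.imwrite('pics/z9.png',o)"
```

```text
(no output)
```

View pics/z9.png

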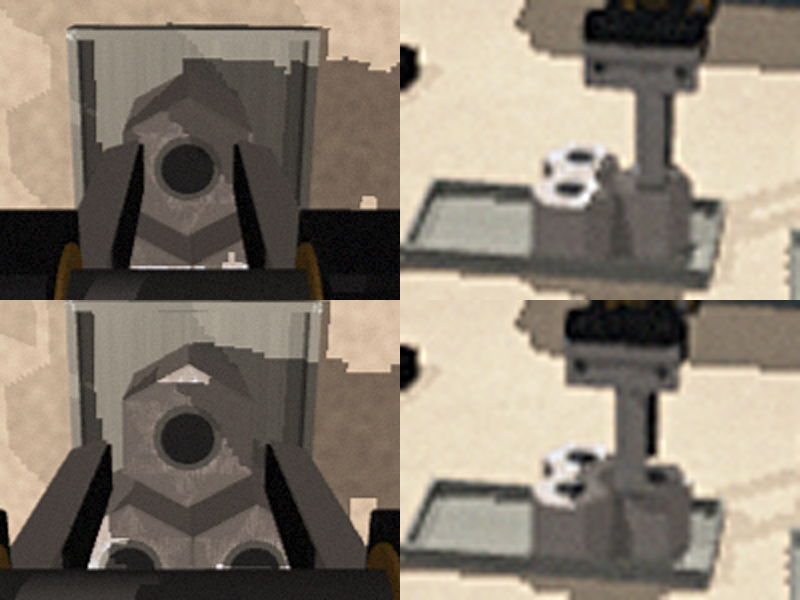

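The last view settles it: the fingertips sit at about block-top height, (652,183) in the upper-right panel, so the jaws are closing above the block. The reported z doesn't fit that, so I'll check it against the camera pose.

```bash
python3 -c "
from h import *
s=telemetry.get_obs(); print(s['joints'].round(4),s['eef_pos'])
for f,p in[('w1',[.4996,.1586,.2496]),('w2',[.5294,-.1381,.2671]),('w3',[.5048,-.2683,.0994]),('w5',[.5212,-.2701,.0340]),('w6',[.5173,-.2022,.2253]),('w7',[.5289,-.27,.0387]),('w9',[.5177,-.2702,.0388])]:
  E=np.load('pics/'+f+'.npz')['E']; c=-E[:3,:3].T@E[:3,3]; print(f,(c-p).round(4),E[2,:3].round(3))
# finger bottom in side view
u,v=275+(652-400)/5,125+183/5; o,r=ray('s9',u,v); t=(-.2549-o[1])/r[1]; print('tip by side',(o+t*r).round(4))
print(((proj('s9',[s['eef_pos']+[0,.0152+d,-.025] for d in (0,.0125)]))-[275,125])*5+[400,0])
"
```

```text
[ 0.0611  0.5844  0.4815  1.8491 -0.3654  0.7963  2.3196] [ 0.51765457 -0.27021794  0.0387431 ]
w1 [-0.0694 -0.0065  0.1894] [ 0.241  0.023 -0.97 ]
w2 [-6.980e-02  1.000e-04  1.893e-01] [ 0.243  0.    -0.97 ]
w3 [-0.0699 -0.0005  0.1874] [ 0.238  0.006 -0.971]
w5 [-0.0697 -0.0009  0.1894] [ 0.242  0.004 -0.97 ]
w6 [-0.0716 -0.0066  0.1851] [ 0.244  0.001 -0.97 ]
w7 [-0.0699 -0.0009  0.1893] [ 0.243  0.003 -0.97 ]
w9 [-0.0698 -0.0009  0.1892] [ 0.243  0.003 -0.97 ]
tip by side [ 0.5134 -0.2549  0.0545]
[[644.47764522 239.18851386]
 [641.72794593 248.53632482]]
```

>>> {"op": "apply_moves", "data": {
  "motion": [
    {"translation":[0,0,-0.004],"spin":0,"jaw":0.056},
    {"translation":[0,0,-0.004],"spin":0,"jaw":0.056},
    {"translation":[0,0,-0.004],"spin":0,"jaw":0.056},
    {"translation":[-0.001,0,0.004],"spin":0,"jaw":0.056},
    {"translation":[-0.001,0,0.008],"spin":0,"jaw":0.056},
    {"translation":[-0.001,0,0.008],"spin":0,"jaw":0.056}
  ]
}}

```text
time: 14.15
eef_pos: [0.5181, -0.2699, 0.0298]
tool_rot: [0.024, -3.14, -0.001]
contact_force: [0.8, 1.1, 0.9]
width: 0.0558
```

>>> {"op": "apply_moves", "data": {
  "motion": [
    {"translation":[0,0,0.001],"spin":0,"jaw":0.056},
    {"translation":[0,0,0.002],"spin":0,"jaw":0.056}
  ]
}}

```text
time: 14.35
eef_pos: [0.5186, -0.2703, 0.0287]
tool_rot: [-0.024, 3.141, -0.0]
contact_force: [0.2, -0.3, 0.8]
width: 0.056
```

```bash
python3 -c "
from h import *
s=telemetry.get_obs(); print(s['eef_pos'],s['contact_force'],s['width'])
snap('side','s10'); snap('wrist','w10'); wells('w10')
d=cv2.absdiff(cv2.imread('pics/s10.png'),cv2.imread('pics/s9.png')).max(2)
g=cv2.cvtColor(cv2.imread('pics/s10.png'),cv2.COLOR_BGR2GRAY)
print(g[140:182,312:338])" | sed 's/  */ /g'
```

```text
[ 0.51862372 -0.27028681 0.02873122] [ 0.21329106 -0.30106254 0.83642293] 0.05597379529059351
w10 50 px 313.3 238.7 a 554.875 [ 0.5189 -0.2704 0.049 ]
w10 70 px 313.3 238.7 a 602.8125 [ 0.5189 -0.2704 0.049 ]
[[ 81 66 55 ... 154 230 223]
 [ 82 57 20 ... 211 228 221]
 [ 85 63 45 ... 234 222 217]
 ...
 [ 77 75 77 ... 102 99 116]
 [ 90 92 88 ... 69 82 150]
 [122 125 116 ... 66 101 181]]
```

>>> {"op": "apply_moves", "data": {
  "motion": [
    {"translation":[0,0,0.0015],"spin":0,"jaw":0.056},
    {"translation":[0,0,0.003],"spin":0,"jaw":0.056},
    {"translation":[0,0,0.003],"spin":0,"jaw":0.056}
  ]
}}

```text
time: 14.75
eef_pos: [0.5185, -0.2701, 0.0256]
tool_rot: [0.024, -3.141, -0.0]
contact_force: [-0.7, -0.1, 0.0]
width: 0.0559
```

>>> {"op": "apply_moves", "data": {
  "motion": [
    {"translation":[0,0,0.0015],"spin":0,"jaw":0.056},
    {"translation":[0,0,0.003],"spin":0,"jaw":0.056},
    {"translation":[0,0,0.003],"spin":0,"jaw":0.056}
  ]
}}

```text
time: 15.05
eef_pos: [0.5186, -0.2701, 0.0226]
tool_rot: [0.024, -3.141, 0.0]
contact_force: [0.1, -0.7, -0.0]
width: 0.0561
```

No contact at a height where the stated tip would already be through the floor, so the fingertips really stand about 36 mm higher than stated. I'll go lower, checking the force.

>>> {"op": "apply_moves", "data": {
  "motion": [
    {"translation":[0,0,0.003],"spin":0,"jaw":0.056},
    {"translation":[0,0,0.006],"spin":0,"jaw":0.056},
    {"translation":[0,0,0.008],"spin":0,"jaw":0.056},
    {"translation":[0,0,0.008],"spin":0,"jaw":0.056}
  ]
}}

```text
time: 15.45
eef_pos: [0.5184, -0.2701, 0.0144]
tool_rot: [0.024, -3.141, -0.0]
contact_force: [0.3, 0.3, -0.8]
width: 0.0561
```

>>> {"op": "apply_moves", "data": {
  "motion": [
    {"translation":[0,0,0.002],"spin":0,"jaw":0.056},
    {"translation":[0,0,0.004],"spin":0,"jaw":0.056},
    {"translation":[0,0,0.004],"spin":0,"jaw":0.056}
  ]
}}

```text
time: 15.75
eef_pos: [0.5185, -0.2701, 0.0105]
tool_rot: [0.024, -3.141, -0.0]
contact_force: [-1.0, -0.3, 0.5]
width: 0.0562
```

>>> {"op": "apply_moves", "data": {
  "motion": [
    {"translation":[0,0,0],"spin":0,"jaw":0.03},
    {"translation":[0,0,0],"spin":0,"jaw":0.03},
    {"translation":[0,0,0],"spin":0,"jaw":0.03},
    {"translation":[0,0,0],"spin":0,"jaw":0.03}
  ]
}}

```text
time: 16.15
eef_pos: [0.5187, -0.2703, 0.0109]
tool_rot: [-0.024, 3.141, -0.0]
contact_force: [0.7, -0.5, -0.9]
width: 0.0438
```

>>> {"op": "apply_moves", "data": {
  "motion": [
    {"translation":[-0.002,0.001,0],"spin":0,"jaw":0.03},
    {"translation":[-0.004,0.002,0],"spin":0,"jaw":0.03},
    {"translation":[-0.006,0.002,0],"spin":0,"jaw":0.03},
    {"translation":[-0.008,0.002,0],"spin":0,"jaw":0.03},
    {"translation":[-0.01,0.002,0],"spin":0,"jaw":0.03},
    {"translation":[-0.0115,0.002,0],"spin":0,"jaw":0.03},
    {"translation":[-0.0125,0.002,0],"spin":0,"jaw":0.03},
    {"translation":[-0.0125,0.002,0],"spin":0,"jaw":0.03}
  ]
}}

```text
time: 16.95
eef_pos: [0.5305, -0.268, 0.0108]
tool_rot: [0.024, -3.14, -0.001]
contact_force: [-8.0, 0.9, 8.3]
width: 0.0437
```

```bash
python3 -c "
from h import *
s=telemetry.get_obs(); print(s['eef_pos'],s['contact_force'],s['width'])
snap('wrist','w11'); wells('w11')"
```

```text
[ 0.53053901 -0.26801303  0.01084315] [-8.04006583  0.86717784  8.29263086] 0.04367075675182267
w11 50 px 313.8 250.3 a 680.4375 [ 0.5308 -0.2679  0.049 ]
w11 70 px 313.8 250.3 a 738.4375 [ 0.5308 -0.2679  0.049 ]
```

>>> {"op": "apply_moves", "data": {
  "motion": [
    {"translation":[0,0,0],"spin":0,"jaw":0.05},
    {"translation":[0,0,0],"spin":0,"jaw":0.054},
    {"translation":[0,0,0],"spin":0,"jaw":0.054},
    {"translation":[0,0,-0.03],"spin":0,"jaw":0.056},
    {"translation":[0,0,-0.08],"spin":0,"jaw":0.06},
    {"translation":[0,0,-0.13],"spin":0,"jaw":0.07},
    {"translation":[0,0.03,-0.18],"spin":0,"jaw":0.07},
    {"translation":[0,0.08,-0.21],"spin":0,"jaw":0.07}
  ]
}}

```text
time: 17.8
eef_pos: [0.5303, -0.2026, 0.215]
tool_rot: [-0.018, 3.139, -0.003]
contact_force: [1.3, 1.2, -0.4]
width: 0.0698
```

>>> {"op": "apply_moves", "data": {
  "motion": [
    {"translation":[0,0.045,-0.02],"spin":0,"jaw":0.07},
    {"translation":[0,0.045,-0.02],"spin":0,"jaw":0.07},
    {"translation":[0,0.045,-0.02],"spin":0,"jaw":0.07}
  ]
}}

```text
time: 18.1
eef_pos: [0.5298, -0.1549, 0.2324]
tool_rot: [-0.028, 3.14, 0.0]
contact_force: [-0.2, -1.3, -0.9]
width: 0.0701
```

```bash
python3 -c "
from h import *
snap('wrist','w12'); wells('w12',box=(150,120,330,290))
go([.5,.32,.26],95.7)
print(proj('w12',[[.5299,-.268,.049],[.568,-.245,.049],[.568,-.29,.049]]))"
```

```text
w12 70 px 230.0 178.9 a 110.625 [ 0.5307 -0.2678  0.049 ]
w12 70 px 215.3 205.7 a 104.9375 [ 0.5686 -0.2902  0.049 ]
w12 70 px 247.5 206.3 a 105.1875 [ 0.5687 -0.2458  0.049 ]
shift [ 0.0219  0.4765 -0.0282] spin -4.81 jaw az 90.89 j7 1.97 t 18.15
[[229.8521656  178.37221676]
 [248.06144124 205.84069987]
 [215.43951523 205.30008217]]
```

The first block is nested: 44.0 and 43.9 mm to the pair, and the pair's own spacing is 44.4 mm. On to the left-hand hex, using the corrected finger height.

>>> {"op": "apply_moves", "data": {
  "motion": [
    {"translation":[0.01,0.5,-0.03],"spin":-4.8,"jaw":0.07},
    {"translation":[0.01,0.5,-0.03],"spin":-4.8,"jaw":0.07},
    {"translation":[0.01,0.5,-0.03],"spin":-4.8,"jaw":0.07},
    {"translation":[0.01,0.5,-0.03],"spin":-4.8,"jaw":0.07},
    {"translation":[0.01,0.5,-0.03],"spin":-4.8,"jaw":0.07},
    {"translation":[0.01,0.5,-0.03],"spin":-4.8,"jaw":0.07},
    {"translation":[0.01,0.5,-0.03],"spin":-4.8,"jaw":0.07},
    {"translation":[0.01,0.5,-0.03],"spin":-4.8,"jaw":0.07}
  ]
}}

```text
time: 18.95
eef_pos: [0.5156, 0.2436, 0.2552]
tool_rot: [0.152, -3.137, 0.001]
contact_force: [0.9, -0.6, 0.7]
width: 0.0697
```

>>> {"op": "apply_moves", "data": {
  "motion": [
    {"translation":[0,0.1,0],"spin":0,"jaw":0.07},
    {"translation":[0,0.1,0],"spin":0,"jaw":0.07},
    {"translation":[0,0.1,0],"spin":0,"jaw":0.07},
    {"translation":[0,0.1,0],"spin":0,"jaw":0.07}
  ]
}}

```text
time: 19.35
eef_pos: [0.5058, 0.3421, 0.2544]
tool_rot: [0.155, -3.136, 0.003]
contact_force: [-1.2, -0.8, 0.2]
width: 0.0702
```

```bash
python3 -c "
from h import *
snap('wrist','w13'); wells('w13',z=.079,box=(200,100,450,240))
go([.512,.328,.12],95.7); s=telemetry.get_obs(); print(s['eef_pos'])
print(proj('w13',[[.5012,.326,.079],[.5094,.242,.079]]))"
```

```text
w13 50 px 379.8 188.8 a 976.625 [0.5074 0.4302 0.079 ]
w13 70 px 237.7 176.0 a 117.4375 [0.5088 0.2414 0.079 ]
w13 70 px 302.2 176.0 a 117.0625 [0.5005 0.3259 0.079 ]
w13 70 px 379.6 188.8 a 1053.375 [0.5075 0.4299 0.079 ]
shift [-0.0045 -0.0133  0.1349] spin -0.14 jaw az 95.56 j7 1.11 t 19.4
[0.50627583 0.34099511 0.25485149]
[[302.18525266 176.576864  ]
 [238.13075879 176.47905622]]
```

>>> {"op": "apply_moves", "data": {
  "motion": [
    {"translation":[-0.005,-0.014,0.04],"spin":0,"jaw":0.07},
    {"translation":[-0.005,-0.014,0.085],"spin":0,"jaw":0.07},
    {"translation":[-0.005,-0.014,0.13],"spin":0,"jaw":0.07},
    {"translation":[-0.005,-0.014,0.165],"spin":0,"jaw":0.07},
    {"translation":[-0.005,-0.014,0.19],"spin":0,"jaw":0.07},
    {"translation":[-0.005,-0.014,0.2],"spin":0,"jaw":0.07},
    {"translation":[-0.005,-0.014,0.2],"spin":0,"jaw":0.07}
  ]
}}

```text
time: 20.1
eef_pos: [0.5121, 0.3274, 0.0551]
tool_rot: [0.152, -3.137, 0.002]
contact_force: [0.6, -0.9, 0.8]
width: 0.0701
```

>>> {"op": "apply_moves", "data": {
  "motion": [
    {"translation":[0,0,0.004],"spin":0,"jaw":0.07},
    {"translation":[0,0,0.008],"spin":0,"jaw":0.07},
    {"translation":[0,0,0.012],"spin":0,"jaw":0.07},
    {"translation":[0,0,0.0155],"spin":0,"jaw":0.07},
    {"translation":[0,0,0.0155],"spin":0,"jaw":0.07}
  ]
}}

```text
time: 20.6
eef_pos: [0.5116, 0.329, 0.04]
tool_rot: [0.156, -3.137, 0.0]
contact_force: [0.7, -0.5, 0.1]
width: 0.0701
```

>>> {"op": "apply_moves", "data": {
  "motion": [
    {"translation":[-0.0005,-0.0015,0.0025],"spin":0,"jaw":0.07},
    {"translation":[-0.0005,-0.0015,0.0035],"spin":0,"jaw":0.055},
    {"translation":[-0.0005,-0.0015,0.0035],"spin":0,"jaw":0.03},
    {"translation":[-0.0005,-0.0015,0.0035],"spin":0,"jaw":0.03},
    {"translation":[-0.0005,-0.0015,0.0035],"spin":0,"jaw":0.03},
    {"translation":[-0.0005,-0.0015,0.0035],"spin":0,"jaw":0.03}
  ]
}}

```text
time: 21.2
eef_pos: [0.5126, 0.3273, 0.0369]
tool_rot: [-0.155, 3.138, -0.001]
contact_force: [-0.1, -2.6, 3.0]
width: 0.044
```

>>> {"op": "apply_moves", "data": {
  "motion": [
    {"translation":[0.005,0,-0.0087],"spin":0,"jaw":0.03},
    {"translation":[0.0125,0,-0.0217],"spin":0,"jaw":0.03},
    {"translation":[0.025,0,-0.0433],"spin":0,"jaw":0.03},
    {"translation":[0.025,0,-0.09],"spin":0,"jaw":0.03},
    {"translation":[0.025,0,-0.13],"spin":5,"jaw":0.03},
    {"translation":[0.02,-0.03,-0.17],"spin":13,"jaw":0.03},
    {"translation":[0.01,-0.07,-0.19],"spin":21,"jaw":0.03},
    {"translation":[0.0,-0.12,-0.2],"spin":29,"jaw":0.03}
  ]
}}

```text
time: 22.0
eef_pos: [0.5237, 0.2104, 0.2395]
tool_rot: [0.639, 3.074, 0.005]
contact_force: [1.4, 0.4, -2.5]
width: 0.0434
```

```bash
python3 -c "
from h import *
s=telemetry.get_obs(); print(s['eef_pos'],s['width'],s['contact_force'])
go([.6285,-.267,.20],-89)"
```

```text
[0.52368317 0.21037937 0.23950095] 0.04342665889211187 [ 1.37831321  0.38898623 -2.4904527 ]
shift [-0.2864 -0.3961  0.0384] spin 155.5 jaw az 66.5 j7 0.84 t 22.0
```

>>> {"op": "apply_moves", "data": {
  "motion": [
    {"translation":[-0.02,-0.028,0],"spin":8.5,"jaw":0.03},
    {"translation":[-0.04,-0.056,0],"spin":17,"jaw":0.03},
    {"translation":[-0.06,-0.084,0],"spin":25.5,"jaw":0.03},
    {"translation":[-0.08,-0.112,0],"spin":34,"jaw":0.03},
    {"translation":[-0.1,-0.14,0],"spin":42.5,"jaw":0.03},
    {"translation":[-0.12,-0.168,0],"spin":51,"jaw":0.03},
    {"translation":[-0.14,-0.196,0],"spin":59.5,"jaw":0.03},
    {"translation":[-0.16,-0.222,0],"spin":68,"jaw":0.03}
  ]
}}

```text
time: 22.8
eef_pos: [0.5823, -0.058, 0.2373]
tool_rot: [-2.253, -2.188, -0.002]
contact_force: [1.3, 0.5, -1.3]
width: 0.0439
```

```bash
python3 -c "
from h import *
go([.6285,-.267,.20],-89)"
```

```text
shift [-0.2077  0.0523  0.037 ] spin 87.34 jaw az -1.66 j7 0.27 t 22.8
```

>>> {"op": "apply_moves", "data": {
  "motion": [
    {"translation":[-0.025,0.006,0],"spin":8.5,"jaw":0.03},
    {"translation":[-0.05,0.013,0],"spin":17,"jaw":0.03},
    {"translation":[-0.075,0.019,0],"spin":25.5,"jaw":0.03},
    {"translation":[-0.1,0.026,0],"spin":34,"jaw":0.03},
    {"translation":[-0.125,0.032,0],"spin":42.5,"jaw":0.03},
    {"translation":[-0.15,0.038,0],"spin":51,"jaw":0.03},
    {"translation":[-0.18,0.045,0],"spin":59.5,"jaw":0.03},
    {"translation":[-0.205,0.052,0],"spin":68,"jaw":0.03}
  ]
}}

```text
time: 23.6
eef_pos: [0.6298, -0.2637, 0.2372]
tool_rot: [-3.091, -0.554, -0.001]
contact_force: [0.4, 0.3, -1.2]
width: 0.0439
```

>>> {"op": "apply_moves", "data": {
  "motion": [
    {"translation":[0,0,0],"spin":8.5,"jaw":0.03},
    {"translation":[0,0,0],"spin":17,"jaw":0.03},
    {"translation":[0,0,0],"spin":19,"jaw":0.03},
    {"translation":[0,0,0],"spin":19,"jaw":0.03},
    {"translation":[0,0,0],"spin":19,"jaw":0.03}
  ]
}}

```text
time: 24.1
eef_pos: [0.6299, -0.2626, 0.2368]
tool_rot: [-3.14, -0.049, -0.001]
contact_force: [0.6, -1.0, -2.0]
width: 0.0434
```

```bash
python3 -c "
from h import *
go([.6285,-.267,.06],-89); s=telemetry.get_obs(); print(s['eef_pos'],s['width'])
snap('wrist','w14'); wells('w14'); 
p=s['eef_pos']; print('held well pred',proj('w14',[p+[.012,.0,.043]]))"
```

```text
shift [-0.0016  0.0045  0.1768] spin 0.78 jaw az -88.22 j7 -0.74 t 24.1
[ 0.62991255 -0.26261893  0.23684917] 0.04344921464467897
w14 50 px 313.8 233.4 a 788.0 [ 0.5518 -0.2646  0.049 ]
w14 70 px 313.8 233.4 a 850.3125 [ 0.5518 -0.2646  0.049 ]
held well pred [[314.73109852 235.08111038]]
```

>>> {"op": "apply_moves", "data": {
  "motion": [
    {"translation":[-0.0015,0.0045,0.045],"spin":0.8,"jaw":0.03},
    {"translation":[-0.0015,0.0045,0.09],"spin":0.8,"jaw":0.03},
    {"translation":[-0.0015,0.0045,0.135],"spin":0.8,"jaw":0.03},
    {"translation":[-0.0015,0.0045,0.17],"spin":0.8,"jaw":0.03},
    {"translation":[-0.0015,0.0045,0.195],"spin":0.8,"jaw":0.03},
    {"translation":[-0.0015,0.0045,0.21],"spin":0.8,"jaw":0.03},
    {"translation":[-0.0015,0.0045,0.218],"spin":0.8,"jaw":0.03},
    {"translation":[-0.0015,0.0045,0.218],"spin":0.8,"jaw":0.03}
  ]
}}

```text
time: 24.95
eef_pos: [0.6286, -0.2678, 0.0184]
tool_rot: [-3.141, -0.024, 0.0]
contact_force: [-0.4, -0.1, -1.9]
width: 0.0439
```

```bash
python3 -c "
from h import *
go([.6285,-.267,.0127],-89); s=telemetry.get_obs(); print(s['eef_pos'],s['contact_force'])"
```

```text
shift [-0.0001 -0.0008  0.0057] spin -0.11 jaw az -89.11 j7 -0.63 t 24.95
[ 0.62864886 -0.26781177  0.01844391] [-0.40432252 -0.05068965 -1.88667219]
```

>>> {"op": "apply_moves", "data": {
  "motion": [
    {"translation":[0,-0.0005,0.003],"spin":0,"jaw":0.03},
    {"translation":[0,-0.0005,0.005],"spin":0,"jaw":0.03},
    {"translation":[0,-0.0005,0.006],"spin":0,"jaw":0.03},
    {"translation":[0,-0.0005,0.007],"spin":0,"jaw":0.03},
    {"translation":[0,-0.0005,0.007],"spin":0,"jaw":0.03}
  ]
}}

```text
time: 25.45
eef_pos: [0.6291, -0.2675, 0.0123]
tool_rot: [3.141, 0.024, 0.002]
contact_force: [-0.8, 1.3, 6.5]
width: 0.044
```

>>> {"op": "apply_moves", "data": {
  "motion": [
    {"translation":[-0.0015,0,0.0006],"spin":0,"jaw":0.03},
    {"translation":[-0.0031,0,0.0013],"spin":0,"jaw":0.03},
    {"translation":[-0.0046,0,0.0021],"spin":0,"jaw":0.03},
    {"translation":[-0.0061,0,0.003],"spin":0,"jaw":0.03},
    {"translation":[-0.0061,0,0.003],"spin":0,"jaw":0.03}
  ]
}}

```text
time: 25.95
eef_pos: [0.625, -0.2676, 0.0107]
tool_rot: [3.14, 0.025, 0.008]
contact_force: [4.2, 3.0, 15.3]
width: 0.0438
```

>>> {"op": "apply_moves", "data": {
  "motion": [
    {"translation":[-0.0014,0,0.001],"spin":0,"jaw":0.03},
    {"translation":[-0.0028,0,0.002],"spin":0,"jaw":0.03},
    {"translation":[-0.0041,0,0.0031],"spin":0,"jaw":0.03},
    {"translation":[-0.0054,0,0.0043],"spin":0,"jaw":0.03},
    {"translation":[-0.0054,0,0.0043],"spin":0,"jaw":0.03}
  ]
}}

```text
time: 26.45
eef_pos: [0.619, -0.2677, 0.0063]
tool_rot: [3.141, 0.025, 0.006]
contact_force: [-0.2, 4.1, 19.0]
width: 0.044
```

>>> {"op": "apply_moves", "data": {
  "motion": [
    {"translation":[-0.0012,0,0.0008],"spin":0,"jaw":0.03},
    {"translation":[-0.0023,0,0.0015],"spin":0,"jaw":0.03},
    {"translation":[-0.0023,0,0.0015],"spin":0,"jaw":0.03},
    {"translation":[-0.0023,0,0.0005],"spin":0,"jaw":0.046},
    {"translation":[-0.0023,0,0.0005],"spin":0,"jaw":0.048},
    {"translation":[-0.0023,0,0.0005],"spin":0,"jaw":0.05},
    {"translation":[-0.0023,0,0.0005],"spin":0,"jaw":0.052},
    {"translation":[-0.0023,0,0.0005],"spin":0,"jaw":0.052}
  ]
}}

```text
time: 27.25
eef_pos: [0.6147, -0.2676, 0.0036]
tool_rot: [3.141, 0.024, -0.0]
contact_force: [-0.5, 0.7, 0.4]
width: 0.052
```

```bash
python3 -c "
from h import *
s=telemetry.get_obs(); print(s['eef_pos'],s['contact_force'],s['width'])
snap('wrist','w15'); wells('w15'); go([.6069,-.2672,.0105],-89)"
```

```text
[ 0.6147488  -0.26757066  0.00355066] [-0.48254965  0.74102325  0.3873209 ] 0.05195114230568986
w15 50 px 314.0 257.8 a 737.4375 [ 0.6142 -0.2675  0.049 ]
w15 70 px 314.1 257.8 a 797.1875 [ 0.6142 -0.2675  0.049 ]
shift [-0.0078 -0.0005 -0.007 ] spin -0.13 jaw az -89.13 j7 -0.6 t 27.3
```

It stands upright at (0.6142,-0.2675), 7.4 mm from nested. I'll regrip it without floor pressure and slide it home.

>>> {"op": "apply_moves", "data": {
  "motion": [
    {"translation":[0,0,-0.004],"spin":0,"jaw":0.052},
    {"translation":[0,0,-0.006],"spin":0,"jaw":0.052},
    {"translation":[0,0,-0.006],"spin":0,"jaw":0.03},
    {"translation":[0,0,-0.006],"spin":0,"jaw":0.03},
    {"translation":[0,0,-0.006],"spin":0,"jaw":0.03},
    {"translation":[0,0,-0.006],"spin":0,"jaw":0.03}
  ]
}}

```text
time: 27.9
eef_pos: [0.615, -0.2676, 0.0099]
tool_rot: [3.141, 0.024, 0.001]
contact_force: [-1.4, 0.3, 7.0]
width: 0.0436
```

>>> {"op": "apply_moves", "data": {
  "motion": [
    {"translation":[-0.002,0,0],"spin":0,"jaw":0.03},
    {"translation":[-0.004,0,0],"spin":0,"jaw":0.03},
    {"translation":[-0.006,0,0],"spin":0,"jaw":0.03},
    {"translation":[-0.007,0,0],"spin":0,"jaw":0.03},
    {"translation":[-0.008,0,0],"spin":0,"jaw":0.03},
    {"translation":[-0.009,0,0],"spin":0,"jaw":0.03},
    {"translation":[-0.009,0,0],"spin":0,"jaw":0.03}
  ]
}}

```text
time: 28.6
eef_pos: [0.6065, -0.2676, 0.0099]
tool_rot: [3.141, 0.024, 0.002]
contact_force: [5.9, 0.1, 4.0]
width: 0.0437
```

```bash
python3 -c "
from h import *
s=telemetry.get_obs(); print(s['eef_pos'],s['contact_force'],s['width'])
snap('wrist','w16'); wells('w16')"
```

```text
[ 0.60645021 -0.26758929  0.00994214] [5.87680641 0.09372342 4.04161883] 0.043653969123191035
w16 50 px 313.7 253.0 a 686.9375 [ 0.6057 -0.2673  0.049 ]
w16 70 px 313.7 253.0 a 746.5625 [ 0.6057 -0.2673  0.049 ]
```

>>> {"op": "apply_moves", "data": {
  "motion": [
    {"translation":[0,0,0],"spin":0,"jaw":0.05},
    {"translation":[0,0,0],"spin":0,"jaw":0.054},
    {"translation":[0,0,0],"spin":0,"jaw":0.054},
    {"translation":[0,0,-0.03],"spin":0,"jaw":0.056},
    {"translation":[0,0,-0.08],"spin":0,"jaw":0.06},
    {"translation":[0,0,-0.13],"spin":0,"jaw":0.07},
    {"translation":[0,-0.03,-0.18],"spin":0,"jaw":0.07},
    {"translation":[0,-0.08,-0.21],"spin":0,"jaw":0.07}
  ]
}}

```text
time: 29.45
eef_pos: [0.6041, -0.2029, 0.2138]
tool_rot: [3.14, 0.017, 0.003]
contact_force: [0.8, 0.7, -0.4]
width: 0.0693
```

>>> {"op": "apply_moves", "data": {
  "motion": [
    {"translation":[-0.02,-0.045,-0.02],"spin":0,"jaw":0.07},
    {"translation":[-0.02,-0.06,-0.02],"spin":0,"jaw":0.07},
    {"translation":[-0.02,-0.06,-0.02],"spin":0,"jaw":0.07},
    {"translation":[-0.02,-0.06,-0.02],"spin":0,"jaw":0.07}
  ]
}}

```text
time: 29.85
eef_pos: [0.5837, -0.1411, 0.2306]
tool_rot: [3.141, 0.024, -0.0]
contact_force: [1.6, -1.2, -0.3]
width: 0.0701
```

```bash
python3 -c "
from h import *
s=telemetry.get_obs(); print(s['eef_pos'],s['width'],s['contact_force'])
snap('wrist','w17'); wells('w17',box=(300,60,520,330))
print(proj('w17',[[.5295,-.268,.049],[.568,-.245,.049],[.568,-.29,.049],[.6057,-.2673,.049]]))"
```

```text
[ 0.58374201 -0.14112225  0.23058086] 0.07014681010879886 [ 1.63212527 -1.20708187 -0.32767645]
w17 70 px 409.4 165.9 a 115.1875 [ 0.6054 -0.2675  0.049 ]
w17 70 px 390.4 193.5 a 111.0625 [ 0.5673 -0.2454  0.049 ]
w17 70 px 423.5 193.7 a 108.125 [ 0.5678 -0.2903  0.049 ]
w17 70 px 404.4 220.1 a 104.625 [ 0.5296 -0.2679  0.049 ]
[[404.42084313 220.15617393]
 [390.19290368 193.02649633]
 [423.24259165 193.51874602]
 [409.30527987 165.6343326 ]]
```

```bash
python3 -c "
from h import *
print(env.finish_job())"
```

```text
the job is handed in; nothing more can be done
None
```

Both hexagonal blocks are out of the rack and packed in the far tray, one in each notch of the pair. The job was handed in at about 30 s of the 64 s allowed. `finish_job` gave no verdict.

- **Last check:** a final wrist-camera measurement put all four blocks' wells at the height of a block standing flat on the tray floor. Centre distances were 44.0 and 44.0 mm for the far block, 43.9 and 44.3 mm for the near one, and 44.9 mm for the pair, all against the 46 mm limit. The gripper was open and clear, up at z = 0.23 m.
- **What disagreed:** the fingertips really stood about 36 mm higher than the tool data says. Because of that, my first grasp only caught the top of the first block, and two pushes failed to move it. I found the error from a picture and from lowering with no contact force, then regripped lower and nested the block. The second block went in using the corrected height.
- **Not checked:** I did not separately measure how square the packed blocks are to the tray; that rests on their being nested face to face. I also took no final picture of the round block, vial, tweezers or mouse. No move was planned to touch them.

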